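Slide the bead box into its holder until the roller catch drops

TASK

The flat wooden bead box lies loose on the bench in front of the open mouth of the grey steel holder. Without lifting it off the bench or tipping it, slide the box into the holder until the sprung roller under the bracket drops into the groove across the middle of the lid, and stop there, with the roller resting in the groove; push gently, do not ram it. Leave the spool, the jar and the dish where they stand, and back away from the box.

Things in the scene. Friction and masses are not known exactly. Their poses are not given: they have to be found in the camera images.
- bead_box: closed flat box of pale wood, 130 mm long (x), 92 wide (y), 34 high, about 0.4 kg; a groove 24 mm wide and 7 deep runs along y across the middle of its lid (x = 0); the lid's two ends slope down over 12 mm to 27 mm. Origin: centre of its underside; z up. It starts on the bench in front of the mouth, +x end towards the holder; both ends are alike
- holder: grey steel case fixed to the bench, outside 137 x 108 mm, 42 high, no floor. Inside 96 wide (y), 37 high. Origin on the bench, 56 mm inside the mouth, on the middle line; +x points into it. Mouth: plane x = -56 mm; back wall x = +75. Roof slotted along the middle; a bracket 26 mm long, 66 high, clamped over the slot holds the roller. Bracket setting varies, x = -36 to -8 mm, not reported
- mouth (a point): middle of the holder's mouth, on the bench (holder frame x = -56 mm, y = 0). Two flared cheeks, 4 mm thick, run 15 mm out from the mouth's side walls and widen it to 114 mm
- catch (a joint): height in m of the sprung roller (20 mm diameter, on the bracket's centre, y = 0) over its lowest place: 0 = down, underside 29 mm above the bench; 0.005 = riding on the lid; 0 again when down in the groove. Spring 4 to 6 N: resistance is light as the lid's end slope lifts it, small as it rides, and clearly higher (by some 7 N) once it is in the groove and the box is pushed on
- spool: bystander: thread spool standing upright, 48 mm diameter, 60 mm high; origin at the centre of its underside
- jar: bystander: small jar with a brass cap, 56 mm diameter, 70 mm high; origin at the centre of its underside
- dish: bystander: shallow steel dish, 90 mm diameter, 30 mm high; origin at the centre of its underside
Things that resemble listed ones, but are neither listed nor needed, are in the scene too. Of the things like the holder, leave any that is orange; of the rest the larger one is meant. Of the things that look like the bead_box, the larger one is meant.

How it is judged:
On the way:
1. the box has entered the holder, square to it, and its front has lifted the roller (x of bead_box in the frame of holder above -0.1 m and angle between the x axis of bead_box and the x axis of holder, either way round below 0.08 rad and value of joint catch above 0.003 m), for 0.1 s.
At the end, for the whole second after the job is handed in: the box lies flat and still inside the holder (origin beyond x = -45 mm in the holder frame), within 5 mm of the holder's middle line and 0.06 rad of its direction, with the roller down in the lid's groove (catch below 1.2 mm) (x of bead_box in the frame of holder above -0.045 m and y of bead_box in the frame of holder between -0.005 and 0.005 m and angle between the x axis of bead_box and the x axis of holder, either way round below 0.06 rad and angle between bead_box's own z axis and vertical below 0.05 rad and value of joint catch below 0.0012 m and linear speed of bead_box below 0.02 m/s); the robot touches nothing.
It fails at once if the box is lifted more than 20 mm off the bench or tipped more than 0.25 rad (height (world z) of bead_box above 0.02 m or angle between bead_box's own z axis and vertical above 0.25 rad).
It fails at once if the box or the holder is rammed: pushed by the fingers with more than 45 N (contact force between any of bead_box, holder and the fingers above 45 N).
It fails at once if the spool, the jar or the dish is moved more than 20 mm (distance of any of spool, jar, dish from where it was at the start of the episode above 0.02 m).
It also fails if it takes over 64 s, if anything falls off the work surface, if the arm or the gripper's body presses on something with over 40 N, if the wrist force passes 120 N, or if a joint passes its speed limit or range.

ROBOT

A 6-joint arm with a two-finger parallel gripper is mounted at the origin on the work surface. World frame = base frame: x ahead of the robot, y to its left, z up, the work surface at z = 0. Lengths are in m, angles in rad, forces in N, time in s.
With the tool pointing down it reaches from about 0.425 to 0.95 m from the base axis. Payload 3.5 kg.
Tool frame: the origin (TCP) lies midway between the tips of the shut fingers; the grasp point (between the pads) lies 19 mm behind it; z points along the fingers, y is the line along which they close (so a half turn about z gives the same grasp; the last joint's range is limited). The gripper opens to 85 mm and grips with 20 to 120 N. Pads are 22 mm wide; open, the fingers measure 114 mm over their backs; the gripper's body (76 mm by 85 mm) begins 54 mm behind the grasp point. The pads swing forward as they close: fully open they stand 13 mm farther back than shut.
Start: joints at [1.141, 0.286, 1.577, -0, 1.279, -0.15], TCP at [0.186, 0.649, 0.231] pointing down, gripper open.
Joint ranges: [-2.77, 2.77], [-0.9, 2.22], [0.21, 2.48], [-1.53, 4.67], [0.24, 2.81], [-2.84, 2.84]. Speed limits (rad/s): [2.79, 2.79, 3.14, 3.14, 3.14, 3.14].

INTERFACE

Orientations are given as a unit quaternion [x, y, z, w].
In Python, from plant import ctrl gives the robot as it stands.
- The arm moves only by the tool move_arm, never from a script. Its argument "plan" is a list of rows, each an object of numbers: "x", "y", "z": the shift along the tool's x, y, z in m; "yaw": the turn about the tool's z in rad; "fingers": the closure, from 0 (fully open) to 1 (shut). In form: [{"x": .., "y": .., "z": .., "yaw": .., "fingers": ..}, ...]. A call has 1 to 5 rows; each row is the pose to reach, as a shift and turn from the pose commanded when the call began, along the tool's axes at that moment; what a row does not reach only later rows make up. A row lasts 1/10 s, in which the tool goes at most 50 mm and 8.59 degrees, less where a joint would pass 70% of its speed; a pose out of reach is approached as far as the arm can. A call with a gripper value outside its range is refused whole. The fingers move at their own pace and stop on an object; "force" is the grip in N (left out, the last holds). Time passes only in rows, so rows that repeat a pose let the fingers close. It gives the time, the measured TCP pose, the force, the opening and the grip force at its end, in the units of the state.
- ctrl.get_state(): the state, without advancing time (a new reading comes with each control period).
- ctrl.read_camera(name): name is "scene" or "side" or "wrist"; returns the picture (384x512x3 uint8, red, green, blue); there is no depth.
- ctrl.camera_model(name): a dict with "intrinsics" (3x3 intrinsics, pixels), "cam_to_world" (4x4, takes a point from camera to world coordinates); the wrist camera has in their place "tool_from_camera" (4x4, takes a point from camera to tool coordinates, whose origin is the TCP and whose axes are the flange's). Camera axes: x right, y up, looking along -z (the intrinsics and any distortion apply to the point x, -y, -z); pixel columns grow to the right and rows downward; lengths in m; the calibration is good to about 2 mm. A picture is of the moment at which its call begins: read the wrist's pose just before it. camera_model takes no time and is no camera call.
- ctrl.sign_off(): hands the job in; it is judged then, once.
The state is a dict: "time": time; "qpos": joint angles; "dq": joint speeds; "joint_efforts": joint torques, N m; "eef_pos": TCP position; "tcp_rot": TCP orientation; "contact_force": force on the tool from outside, world axes, zero at the start; "wrist_torque": the same for the moment, N m; "opening": opening from 0.0 (shut) to 1.0 (fully open); "finger_force": force on a finger pad.
Only numpy, scipy, OpenCV 4.12 (cv2) and the standard library are available. Lean on these libraries where they do the work, as an engineer would, in place of code of your own. Each camera call takes 0.05 s, during which the arm holds its last target. There are 200 camera calls.

## Working session

There is one attempt and no reset: what is moved stays moved. The work goes in short steps, Python scripts to look and compute and a tool call to move; the robot and the scene stay as the last step left them, time stands still between calls to the robot, and variables do not carry over. Pictures are saved under pics/ and viewed, at most 10 in all, crops included, and the job is handed in when it is done.

Besides the shell and the picture viewer there is one more tool, called after ">>>" by a JSON object that holds its "name" and its "arguments", one argument or row to a line. move_arm: Moves the arm, as the interface text tells. Its arguments: {"type":"object","properties":{"plan":{"type":"array"},"force":{"type":"number"}},"required":["plan"]}

```bash
mkdir -p pics; python3 - <<'E'
from plant import ctrl
import cv2,numpy as np
a=ctrl.read_camera("scene");b=ctrl.read_camera("side")
cv2.imwrite("pics/scene.png",a[:,:,::-1]);cv2.imwrite("pics/side.png",b[:,:,::-1])
np.set_printoptions(precision=4,suppress=True)
for n in("scene","side","wrist"):
  for k,v in ctrl.camera_model(n).items(): print(n,k,v)
print(ctrl.get_state())
E
```

```text
scene intrinsics [[488.7693   0.     262.1381]
 [  0.     488.7693 190.9178]
 [  0.       0.       1.    ]]
scene cam_to_world [[ 0.8744 -0.3687  0.3156  0.9872]
 [ 0.4853  0.6679 -0.5643 -0.8299]
 [-0.0027  0.6466  0.7629  1.2333]
 [ 0.      0.      0.      1.    ]]
side intrinsics [[380.0087   0.     258.1589]
 [  0.     380.0087 191.7978]
 [  0.       0.       1.    ]]
side cam_to_world [[ 0.8633  0.2964 -0.4084  0.1072]
 [-0.5046  0.5095 -0.697  -0.6806]
 [ 0.0015  0.8078  0.5894  0.65  ]
 [ 0.      0.      0.      1.    ]]
wrist intrinsics [[282.5234   0.     254.0516]
 [  0.     282.5234 188.3487]
 [  0.       0.       1.    ]]
wrist tool_from_camera [[ 0.0007  0.9656  0.2599  0.0668]
 [ 1.     -0.0007 -0.0002  0.0002]
 [ 0.      0.2599 -0.9656 -0.1432]
 [ 0.      0.      0.      1.    ]]
{'time': 0.1, 'qpos': array([ 1.141 ,  0.2871,  1.578 ,  0.    ,  1.2786, -0.15  ]), 'dq': array([ 0.001 , -0.0023, -0.0015, -0.002 ,  0.0037,  0.0005]), 'joint_efforts': array([  0.0007, -40.7297, -29.3697,  -0.0002,   0.0034,  -0.    ]), 'eef_pos': array([0.1861, 0.6482, 0.23  ]), 'tcp_rot': array([ 0.1394,  0.9902, -0.0011, -0.0003]), 'contact_force': array([ 0.925 , -0.5852, -0.2011]), 'wrist_torque': array([ 0.0134,  0.0494, -0.0258]), 'finger_force': 0.0, 'opening': 0.9977873880116535}
```

View pics/scene.png

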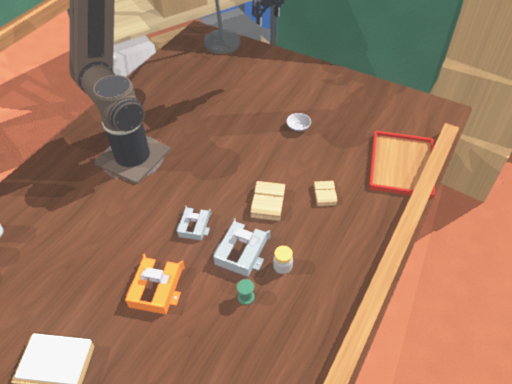

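View pics/side.png

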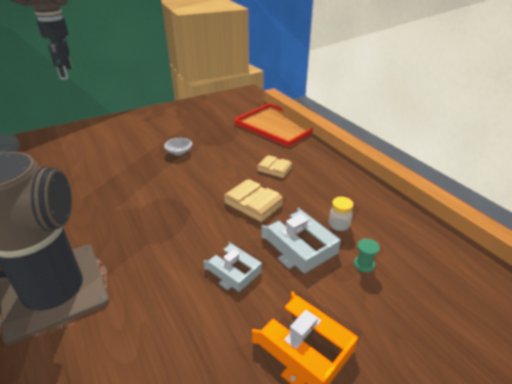

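The scene view shows two wooden boxes, a large one at (268,200) and a small one at (325,193). There are three holders: large grey (242,248), small grey (194,223) and orange (155,285). The large box and the large grey holder are the ones meant, so I'll confirm them in an enlarged crop and measure corners there.

```bash
python3 - <<'E'
import cv2,numpy as np
a=cv2.imread("pics/scene.png");b=cv2.imread("pics/side.png")
def crop(i,x0,y0,w,h,s):
    c=cv2.resize(i[y0:y0+h,x0:x0+w],None,fx=s,fy=s,interpolation=cv2.INTER_CUBIC)
    for k in range(0,w,10):
        cv2.line(c,(k*s,0),(k*s,8 if k%50 else 16),(0,0,255),1); 
        if k%20==0: cv2.putText(c,str(x0+k),(k*s,26),0,.35,(255,255,255),1)
    for k in range(0,h,10):
        cv2.line(c,(0,k*s),(8,k*s),(0,0,255),1)
        if k%20==0: cv2.putText(c,str(y0+k),(10,k*s+4),0,.35,(255,255,255),1)
    return c
cv2.imwrite("pics/sc.png",crop(a,200,170,110,115,5))
cv2.imwrite("pics/si.png",crop(b,200,170,150,110,5))
E
```

```text
(no output)
```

View pics/sc.png

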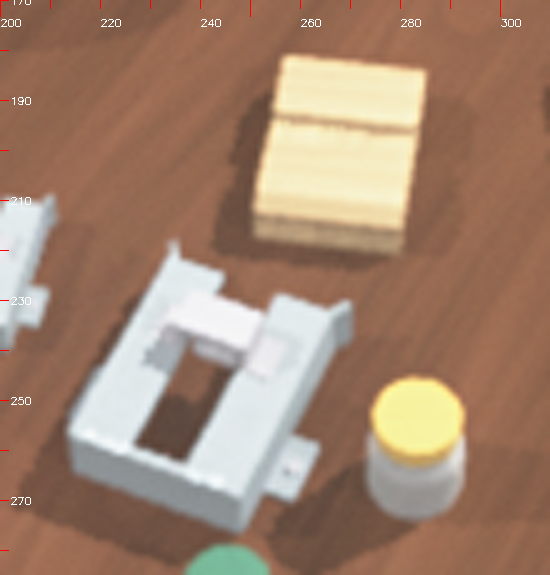

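View pics/si.png

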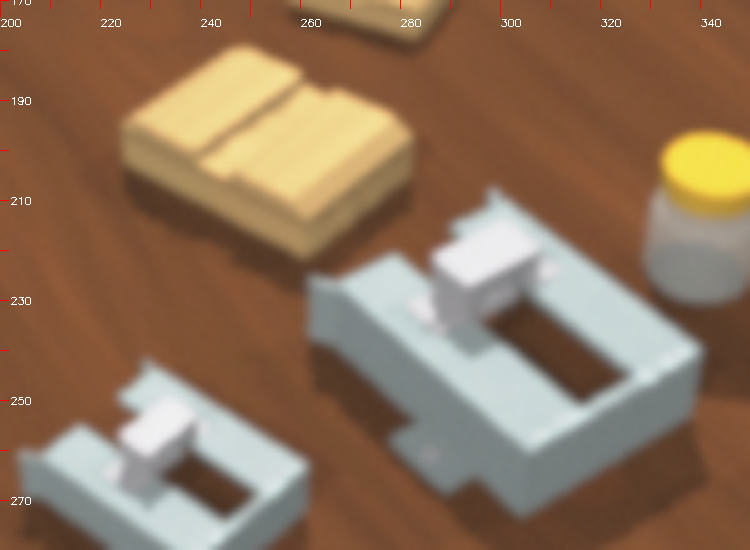

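Both crops confirm the choice: the larger box, with its groove across the middle, lies in front of the mouth of the larger grey holder, and the small grey one is at lower left in the side view. Next I'll fit both poses by least squares from corners picked in the two views.

```bash
cat >h.py <<'E'
from plant import ctrl
import numpy as np,cv2
from scipy.optimize import least_squares
def proj(n,P,T=None):
    m=ctrl.camera_model(n);T=m["cam_to_world"] if T is None else T
    p=(np.c_[P,np.ones(len(P))]@np.linalg.inv(T).T)[:,:3]
    p=p*[1,-1,-1];q=p@np.array(m["intrinsics"]).T
    return q[:,:2]/q[:,2:]
def wristT():
    from scipy.spatial.transform import Rotation as R
    s=ctrl.get_state();T=np.eye(4);T[:3,:3]=R.from_quat(s["tcp_rot"]).as_matrix();T[:3,3]=s["eef_pos"]
    return T@ctrl.camera_model("wrist")["tool_from_camera"]
def place(v,L):
    L=np.array(L,float);c,s=np.cos(v[2]),np.sin(v[2])
    return np.c_[v[0]+c*L[:,0]-s*L[:,1],v[1]+s*L[:,0]+c*L[:,1],L[:,2]]
def fit(obs,v0,Ts={}):
    def f(v): return np.concatenate([(proj(n,place(v,np.array(o)[:,:3]/1000),Ts.get(n))-np.array(o)[:,3:]).ravel() for n,o in obs.items()])
    r=least_squares(f,v0,loss="soft_l1");return r.x,f(r.x).reshape(-1,2)
E
python3 - <<'E'
from h import *
np.set_printoptions(precision=4,suppress=True)
def c(n,L):
    o=(200,170);return [(*l[:3],l[3]/5+o[0],l[4]/5+o[1]) for l in L]
box={"scene":c(0,[(65,-46,0,254,240),(65,46,0,400,253),(65,-46,27,254,218),(65,46,27,403,231),(-65,-46,27,284,55),(-65,46,27,427,70)]),
"side":c(0,[(-65,-46,27,122,125),(-65,-46,0,125,165),(65,-46,0,305,260),(65,-46,27,308,222),(65,46,27,413,138),(65,46,0,412,180),(-65,46,27,243,45)])}
hol={"scene":c(0,[(81,-54,42,70,430),(81,54,42,245,497),(81,-54,0,73,470),(81,54,0,240,530)]),
"side":c(0,[(81,54,42,702,347),(81,-54,42,528,450),(81,-54,0,522,517),(81,54,0,693,412),(-56,-54,42,340,290)])}
for n,o,v in(("box",box,[.55,-.05,-1]),("hol",hol,[.6,-.2,-1])):
    best=min((fit(o,[*v[:2],a]) for a in(-2.5,-1,.5,2)),key=lambda r:abs(r[1]).sum()); print(n,best[0]);print(best[1].round(1).tolist())
    if n=="box":B=best[0]
    else:H=best[0]
c_,s_=np.cos(H[2]),np.sin(H[2]);d=B[:2]-H[:2]
print("box in holder",c_*d[0]+s_*d[1],-s_*d[0]+c_*d[1],B[2]-H[2])
for b in (-36,-22,-8):
    print(b,(proj("side",place(H,np.array([(b-13,0,66),(b+13,0,66)])/1000))-[200,170]).ravel()*5, (proj("scene",place(H,np.array([(b-13,0,66),(b+13,0,66)])/1000))-[200,170]).ravel()*5)
s=ctrl.get_state()
for n,(u,w),z in(("spool",(246,286),.06),("jar",(283,254),.07),("dish",(299,122),.03)):
    m=ctrl.camera_model("scene");K=m["intrinsics"];T=m["cam_to_world"]
    r=T[:3,:3]@(np.linalg.inv(K)@[u,w,1]*[1,-1,-1]);print(n,(T[:3,3]+r*(z-T[2,3])/r[2]))
E
```

```text
box [ 0.519   0.0455 -1.2164]
[[-0.2, -0.5], [-0.6, 0.4], [-0.4, -1.4], [-0.9, -0.5], [0.2, 0.3], [-0.6, 0.5], [0.6, -0.3], [0.5, -0.6], [0.7, -0.3], [0.1, -0.6], [0.3, -0.4], [0.2, -1.0], [-1.8, 1.1]]
hol [ 0.5362 -0.145  -1.4586]
[[-0.5, 0.4], [-1.1, -0.5], [0.0, 0.2], [0.3, 0.5], [0.2, 0.1], [0.4, -0.1], [0.2, -0.4], [-0.3, 0.0], [-0.5, -1.6]]
box in holder -0.19117285622762137 0.0041953831726901265 0.24220986022093682
-36 [434.5325 208.7794 469.7512 236.3795] [243.3705 267.3989 225.6012 300.4165]
-22 [453.3356 223.515  489.2612 251.6691] [233.85   285.0893 215.873  318.4928]
-8 [472.5145 238.5451 509.1686 267.2701] [224.2184 302.9859 206.0302 336.782 ]
spool [ 0.627  -0.2775  0.06  ]
jar [ 0.6701 -0.1443  0.07  ]
dish [0.447  0.4149 0.03  ]
```

>>> {"name": "move_arm", "arguments": {
  "plan": [
    {"x":-0.035,"y":-0.031,"z":0,"yaw":0,"fingers":0.35},
    {"x":-0.07,"y":-0.062,"z":0,"yaw":0,"fingers":0.35},
    {"x":-0.105,"y":-0.093,"z":0,"yaw":0,"fingers":0.35},
    {"x":-0.14,"y":-0.124,"z":0,"yaw":0,"fingers":0.35},
    {"x":-0.175,"y":-0.155,"z":0,"yaw":0,"fingers":0.35}
  ]
}}

```text
time: 0.6
eef_pos: [0.3121, 0.4496, 0.2308]
tcp_rot: [0.139, 0.99, -0.0, -0.0]
contact_force: [1.4, -0.4, 1.0]
opening: 0.655
finger_force: 0.0
```

>>> {"name": "move_arm", "arguments": {
  "plan": [
    {"x":-0.035,"y":-0.031,"z":0,"yaw":0,"fingers":0.35},
    {"x":-0.07,"y":-0.062,"z":0,"yaw":0,"fingers":0.35},
    {"x":-0.105,"y":-0.093,"z":0,"yaw":0,"fingers":0.35},
    {"x":-0.14,"y":-0.124,"z":0,"yaw":0,"fingers":0.35},
    {"x":-0.175,"y":-0.155,"z":0,"yaw":0,"fingers":0.35}
  ]
}}

```text
time: 1.1
eef_pos: [0.4375, 0.2523, 0.231]
tcp_rot: [0.139, 0.99, -0.0, -0.0]
contact_force: [1.4, 0.1, 0.1]
opening: 0.644
finger_force: 0.0
```

>>> {"name": "move_arm", "arguments": {
  "plan": [
    {"x":0,"y":0,"z":0,"yaw":0.14,"fingers":0.35},
    {"x":0,"y":0,"z":0,"yaw":0.28,"fingers":0.35},
    {"x":0,"y":0,"z":0,"yaw":0.42,"fingers":0.35},
    {"x":0,"y":0,"z":0,"yaw":0.56,"fingers":0.35},
    {"x":0,"y":0,"z":0,"yaw":0.7,"fingers":0.35}
  ]
}}

```text
time: 1.6
eef_pos: [0.4368, 0.2539, 0.2307]
tcp_rot: [0.473, 0.881, -0.0, -0.0]
contact_force: [0.1, 0.7, -0.0]
opening: 0.645
finger_force: 0.0
```

>>> {"name": "move_arm", "arguments": {
  "plan": [
    {"x":0,"y":0,"z":0,"yaw":0.12,"fingers":0.35},
    {"x":0,"y":0,"z":0,"yaw":0.24,"fingers":0.35},
    {"x":0,"y":0,"z":0,"yaw":0.36,"fingers":0.35},
    {"x":0,"y":0,"z":0,"yaw":0.479,"fingers":0.35},
    {"x":0,"y":0,"z":0,"yaw":0.479,"fingers":0.35}
  ]
}}

```text
time: 2.1
eef_pos: [0.4368, 0.254, 0.2308]
tcp_rot: [0.666, 0.746, -0.0, -0.0]
contact_force: [-0.1, -0.2, -0.6]
opening: 0.652
finger_force: 0.0
```

>>> {"name": "move_arm", "arguments": {
  "plan": [
    {"x":-0.035,"y":0.019,"z":0.02,"yaw":0,"fingers":0.35},
    {"x":-0.07,"y":0.038,"z":0.04,"yaw":0,"fingers":0.35},
    {"x":-0.108,"y":0.056,"z":0.06,"yaw":0,"fingers":0.35},
    {"x":-0.108,"y":0.056,"z":0.1,"yaw":0,"fingers":0.35},
    {"x":-0.108,"y":0.056,"z":0.12,"yaw":0,"fingers":0.35}
  ]
}}

```text
time: 2.6
eef_pos: [0.5036, 0.1515, 0.108]
tcp_rot: [0.666, 0.746, -0.002, -0.002]
contact_force: [-0.4, 0.1, -0.4]
opening: 0.651
finger_force: 0.0
```

```bash
python3 - <<'E'
from h import *
T=wristT();a=ctrl.read_camera("wrist");cv2.imwrite("pics/w1.png",a[:,:,::-1])
print(ctrl.get_state()["eef_pos"])
for n,v in(("box",[.519,.0455,-1.2164]),("hol",[.5362,-.145,-1.4586])):
    L=[(-65,-46,0),(-65,46,0),(65,-46,27),(65,46,27)] if n=="box" else[(-56,-48,0),(-56,48,0),(-56,-54,42),(-56,54,42)]
    print(n,proj("wrist",place(v,np.array(L)/1000),T).round(0).tolist())
E
```

```text
[0.50134319 0.15173885 0.10506202]
box [[197.0, 242.0], [290.0, 221.0], [229.0, 370.0], [321.0, 352.0]]
hol [[213.0, 392.0], [296.0, 392.0], [200.0, 432.0], [308.0, 432.0]]
```

View pics/w1.png

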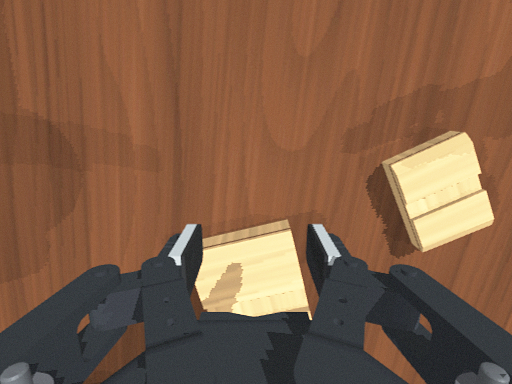

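The wrist view shows the big box's rear bottom corner at (290,222), against a prediction of (290,221), so the fit holds. The fingers stand clear behind the box, and the small box at (440,190) is out of the way.

>>> {"name": "move_arm", "arguments": {
  "plan": [
    {"x":0,"y":0,"z":0.04,"yaw":0,"fingers":0.35},
    {"x":0,"y":0,"z":0.08,"yaw":0,"fingers":0.35},
    {"x":0,"y":0,"z":0.092,"yaw":0,"fingers":0.35},
    {"x":0,"y":0,"z":0.092,"yaw":0,"fingers":0.35}
  ]
}}

```text
time: 3.05
eef_pos: [0.5033, 0.1531, 0.0179]
tcp_rot: [0.666, 0.746, -0.002, -0.001]
contact_force: [0.5, 0.4, 1.3]
opening: 0.654
finger_force: 0.0
```

>>> {"name": "move_arm", "arguments": {
  "plan": [
    {"x":0,"y":0.0,"z":0.008,"yaw":0,"fingers":0.35},
    {"x":-0.01,"y":0.001,"z":0.008,"yaw":0,"fingers":0.35},
    {"x":-0.016,"y":0.002,"z":0.008,"yaw":0,"fingers":0.35},
    {"x":-0.02,"y":0.002,"z":0.008,"yaw":0,"fingers":0.35},
    {"x":-0.024,"y":0.002,"z":0.008,"yaw":0,"fingers":0.35}
  ]
}}

```text
time: 3.55
eef_pos: [0.5103, 0.1289, 0.0122]
tcp_rot: [0.667, 0.745, 0.001, 0.001]
contact_force: [-0.8, -0.4, -0.1]
opening: 0.65
finger_force: 0.0
```

>>> {"name": "move_arm", "arguments": {
  "plan": [
    {"x":-0.004,"y":0,"z":0,"yaw":0,"fingers":0.35},
    {"x":-0.008,"y":0,"z":0,"yaw":0,"fingers":0.35},
    {"x":-0.012,"y":0,"z":0,"yaw":0,"fingers":0.35},
    {"x":-0.016,"y":0,"z":0,"yaw":0,"fingers":0.35},
    {"x":-0.02,"y":0,"z":0,"yaw":0,"fingers":0.35}
  ]
}}

```text
time: 4.05
eef_pos: [0.5116, 0.1096, 0.0114]
tcp_rot: [0.667, 0.745, 0.0, -0.0]
contact_force: [0.1, 2.9, 1.7]
opening: 0.649
finger_force: 1.7
```

>>> {"name": "move_arm", "arguments": {
  "plan": [
    {"x":-0.004,"y":0,"z":0,"yaw":0,"fingers":0.35},
    {"x":-0.008,"y":0,"z":0,"yaw":0,"fingers":0.35},
    {"x":-0.012,"y":0,"z":0,"yaw":0,"fingers":0.35},
    {"x":-0.015,"y":0,"z":0,"yaw":0,"fingers":0.35},
    {"x":-0.015,"y":0,"z":0,"yaw":0,"fingers":0.35}
  ]
}}

```text
time: 4.55
eef_pos: [0.5135, 0.094, 0.0112]
tcp_rot: [0.666, 0.746, -0.0, 0.0]
contact_force: [-0.3, 0.4, 1.0]
opening: 0.649
finger_force: 0.6
```

```bash
python3 - <<'E'
from h import *
a=ctrl.read_camera("scene");b=ctrl.read_camera("side");w=ctrl.read_camera("wrist")
f=lambda i,x0,y0,w_,h_,s:cv2.resize(i[y0:y0+h_,x0:x0+w_,::-1],(w_*s,h_*s),interpolation=cv2.INTER_CUBIC)
c=np.zeros((600,800,3),np.uint8)
c[:380,:400]=f(a,220,180,100,95,4);c[:380,400:]=f(b,220,150,100,95,4);c[380:580,:512]=w[150:350,:,::-1]
cv2.imwrite("pics/m1.png",c);print(ctrl.get_state()["eef_pos"])
E
```

```text
[0.51342345 0.09421053 0.01111618]
```

View pics/m1.png

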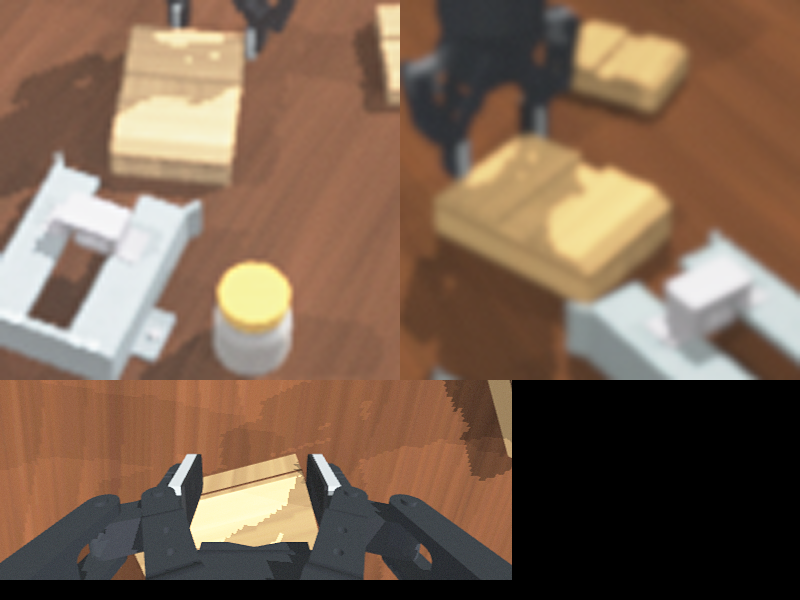

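The scene crop shows the front end of the box at about (110–232,180). In the wrist crop its rear corner at (298,455) lies between the pads, so the right finger may be running alongside the box. I'll refit the box pose.

```bash
cat >>h.py <<'E'
H=np.array([.5362,-.145,-1.4586])
def inH(p):
    c,s=np.cos(H[2]),np.sin(H[2]);d=np.array(p[:2])-H[:2];return np.round([c*d[0]+s*d[1],-s*d[0]+c*d[1]],4)
E
python3 - <<'E'
from h import *
f=lambda L,o,a:[(*l[:3],(l[3]-a)/4+o[0],l[4]/4+o[1]) for l in L]
box={"scene":f([(65,-46,0,110,180),(65,46,0,232,187),(65,-46,27,112,152),(65,46,27,236,160),(-65,-46,27,130,27),(-65,46,27,245,38)],(220,180),0),
"side":f([(-65,-46,27,435,205),(-65,-46,0,437,235),(65,-46,0,600,300),(65,46,27,672,208),(65,46,0,670,240),(-65,46,27,530,137)],(220,150),400)}
v,r=fit(box,[.52,.03,-1.25]);print(v,r.round(1).tolist());print("box",inH(v),v[2]-H[2],"tcp",inH(ctrl.get_state()["eef_pos"]))
c,s=np.cos(v[2]-H[2]),np.sin(v[2]-H[2]);b=inH(v)
for y in(-.046,.046):print("rear corner",b+[c*-.065-s*y,s*-.065+c*y])
E
```

```text
[ 0.52070871  0.02042843 -1.15763843] [[0.7, -0.9], [-0.5, -0.5], [-0.0, 0.9], [-1.3, 1.1], [-0.1, 0.3], [-0.6, -0.5], [0.8, -1.0], [0.7, -0.7], [-1.1, 1.7], [0.6, -1.2], [0.6, -1.4], [-2.5, 0.2]]
box [-0.1661  0.0031] 0.30096157382545075 tcp [-0.2403  0.0041]
rear corner [-0.21454219 -0.0601009 ]
rear corner [-0.24181455  0.02776387]
```

>>> {"name": "move_arm", "arguments": {
  "plan": [
    {"x":0.02,"y":0,"z":0,"yaw":0,"fingers":0.35},
    {"x":0.035,"y":0,"z":0,"yaw":0,"fingers":0.35},
    {"x":0.035,"y":-0.01,"z":0,"yaw":0,"fingers":0.35},
    {"x":0.035,"y":-0.018,"z":0,"yaw":0,"fingers":0.35},
    {"x":0.025,"y":-0.018,"z":0,"yaw":0,"fingers":0.35}
  ]
}}

```text
time: 5.2
eef_pos: [0.4906, 0.1176, 0.0107]
tcp_rot: [0.666, 0.746, -0.001, -0.001]
contact_force: [-0.3, 0.2, -0.1]
opening: 0.653
finger_force: 0.0
```

>>> {"name": "move_arm", "arguments": {
  "plan": [
    {"x":-0.006,"y":0,"z":0,"yaw":0,"fingers":0.35},
    {"x":-0.012,"y":0.0,"z":0,"yaw":0,"fingers":0.35},
    {"x":-0.016,"y":0.003,"z":0,"yaw":0,"fingers":0.35},
    {"x":-0.02,"y":0.006,"z":0,"yaw":0,"fingers":0.35},
    {"x":-0.024,"y":0.009,"z":0,"yaw":0,"fingers":0.35}
  ]
}}

```text
time: 5.7
eef_pos: [0.5051, 0.0944, 0.0115]
tcp_rot: [0.667, 0.745, 0.0, 0.0]
contact_force: [-0.6, 2.3, 0.8]
opening: 0.647
finger_force: 1.0
```

>>> {"name": "move_arm", "arguments": {
  "plan": [
    {"x":-0.003,"y":0.003,"z":0,"yaw":0,"fingers":0.35},
    {"x":-0.006,"y":0.006,"z":0,"yaw":0,"fingers":0.35},
    {"x":-0.008,"y":0.007,"z":0,"yaw":0,"fingers":0.35},
    {"x":-0.01,"y":0.008,"z":0,"yaw":0,"fingers":0.35},
    {"x":-0.01,"y":0.008,"z":0,"yaw":0,"fingers":0.35}
  ]
}}

```text
time: 6.2
eef_pos: [0.5138, 0.0854, 0.0114]
tcp_rot: [0.666, 0.746, 0.0, 0.0]
contact_force: [0.7, 0.9, 0.1]
opening: 0.651
finger_force: 0.3
```

```bash
cat >look.py <<'E'
from h import *
import sys
a=ctrl.read_camera("scene");b=ctrl.read_camera("side");w=ctrl.read_camera("wrist")
f=lambda i,x0,y0,w_,h_,s:cv2.resize(i[y0:y0+h_,x0:x0+w_,::-1],(w_*s,h_*s),interpolation=cv2.INTER_CUBIC)
c=np.zeros((600,800,3),np.uint8)
c[:380,:400]=f(a,220,180,100,95,4);c[:380,400:]=f(b,220,150,100,95,4);c[380:580,:512]=w[150:350,:,::-1]
cv2.imwrite("pics/%s.png"%sys.argv[1],c);np.save("pics/last.npy",np.array([a,b]));print("tcp",inH(ctrl.get_state()["eef_pos"]))
E
python3 look.py m2
```

```text
tcp [-0.2315  0.0028]
```

View pics/m2.png

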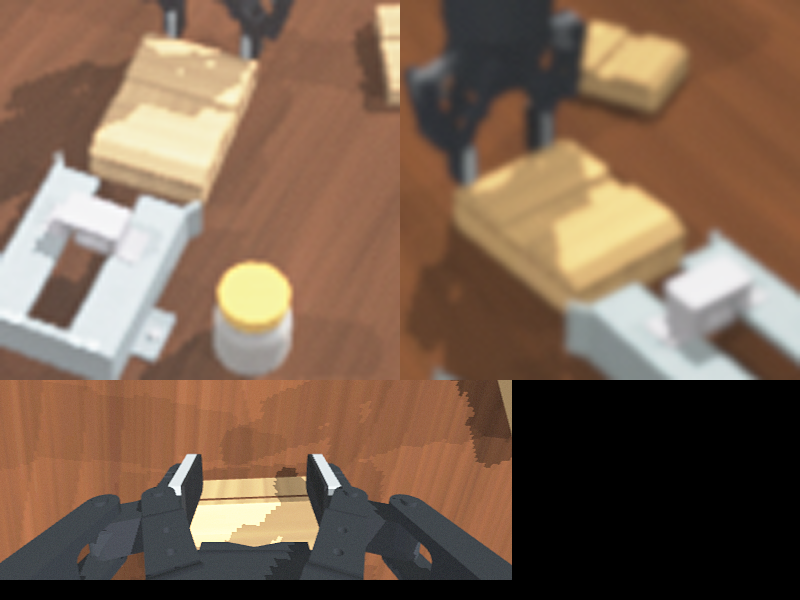

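The box is now nearly square: in the wrist crop the rear edge runs close to level at rows 478–500, and both fingers are on it. I'll fit the pose again.

```bash
python3 - <<'E'
from h import *
f=lambda L,o,a:[(*l[:3],(l[3]-a)/4+o[0],l[4]/4+o[1]) for l in L]
box={"scene":f([(65,-46,0,91,172),(65,46,0,207,202),(65,-46,27,92,150),(65,46,27,210,176),(-65,-46,27,147,33),(-65,46,27,258,62)],(220,180),0),
"side":f([(-65,-46,27,453,205),(-65,-46,0,456,235),(65,-46,0,568,308),(65,46,27,686,235),(-65,46,27,572,140)],(220,150),400)}
v,r=fit(box,[.52,.0,-1.4]);print(v,r.round(1).tolist());print("box",inH(v),v[2]-H[2],"tcp",inH(ctrl.get_state()["eef_pos"]))
# independent check: rear bottom edge seen by the wrist
T=wristT();print(proj("wrist",place(v,np.array([(-65,-20,0),(-65,20,0),(-65,-20,27),(-65,20,27)])/1000),T).round(1)+[0,230])
E
```

```text
[ 0.52365295  0.01017369 -1.4047475 ] [[0.5, 0.0], [-0.8, 0.5], [-0.1, 0.3], [-1.4, 1.8], [0.5, -0.5], [-0.3, -0.6], [0.3, -3.7], [-0.0, -3.4], [2.5, 2.6], [-0.4, -1.8], [-3.5, 0.2]]
box [-0.1556  0.0049] 0.053852497870600535 tcp [-0.2315  0.0028]
[[219.7 477.6]
 [286.4 474.4]
 [213.4 502.3]
 [292.2 498.6]]
```

>>> {"name": "move_arm", "arguments": {
  "plan": [
    {"x":-0.003,"y":0,"z":0,"yaw":0,"fingers":0.35},
    {"x":-0.006,"y":0,"z":0,"yaw":0,"fingers":0.35},
    {"x":-0.009,"y":-0.001,"z":0,"yaw":0,"fingers":0.35},
    {"x":-0.012,"y":-0.0015,"z":0,"yaw":0,"fingers":0.35},
    {"x":-0.015,"y":-0.002,"z":0,"yaw":0,"fingers":0.35}
  ]
}}

```text
time: 6.85
eef_pos: [0.5129, 0.0702, 0.0112]
tcp_rot: [0.667, 0.745, -0.0, -0.0]
contact_force: [-0.2, 1.9, -0.1]
opening: 0.652
finger_force: 0.8
```

>>> {"name": "move_arm", "arguments": {
  "plan": [
    {"x":-0.003,"y":-0.0005,"z":0,"yaw":0,"fingers":0.35},
    {"x":-0.006,"y":-0.001,"z":0,"yaw":0,"fingers":0.35},
    {"x":-0.009,"y":-0.0015,"z":0,"yaw":0,"fingers":0.35},
    {"x":-0.012,"y":-0.002,"z":0,"yaw":0,"fingers":0.35},
    {"x":-0.015,"y":-0.002,"z":0,"yaw":0,"fingers":0.35}
  ]
}}

```text
time: 7.35
eef_pos: [0.5127, 0.0551, 0.0112]
tcp_rot: [0.666, 0.746, -0.0, -0.0]
contact_force: [-0.2, 0.6, -0.2]
opening: 0.651
finger_force: 0.7
```

```bash
python3 look.py m3
```

```text
tcp [-0.2012 -0.0006]
```

View pics/m3.png

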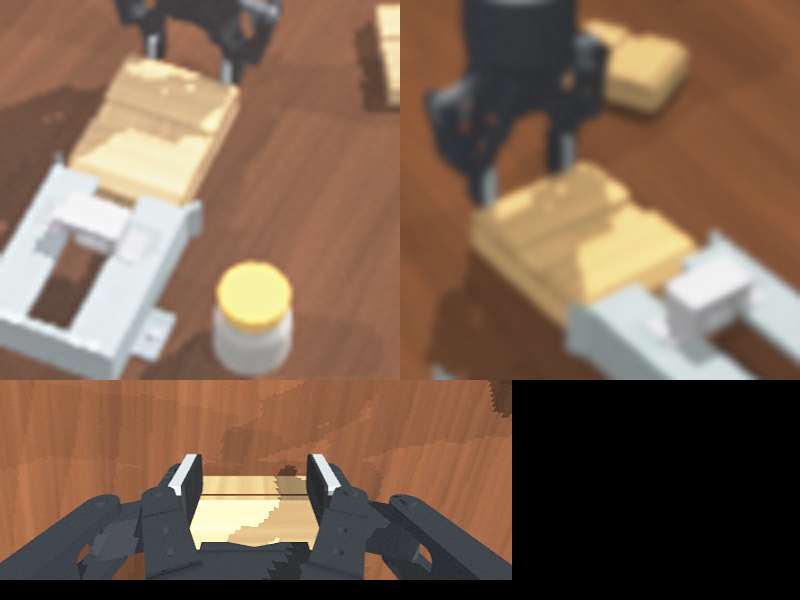

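The box is flush on both fingers: the rear edge is level at rows 476–497, and the front is just reaching the mouth, centred. I'll keep pushing and watch the force.

>>> {"name": "move_arm", "arguments": {
  "plan": [
    {"x":-0.003,"y":-0.0002,"z":0,"yaw":0,"fingers":0.35},
    {"x":-0.006,"y":-0.0004,"z":0,"yaw":0,"fingers":0.35},
    {"x":-0.009,"y":-0.0006,"z":0,"yaw":0,"fingers":0.35},
    {"x":-0.012,"y":-0.0008,"z":0,"yaw":0,"fingers":0.35},
    {"x":-0.015,"y":-0.001,"z":0,"yaw":0,"fingers":0.35}
  ]
}}

```text
time: 8.0
eef_pos: [0.5145, 0.0407, 0.012]
tcp_rot: [0.666, 0.746, 0.001, 0.001]
contact_force: [0.4, 4.1, 2.7]
opening: 0.65
finger_force: 1.7
```

>>> {"name": "move_arm", "arguments": {
  "plan": [
    {"x":-0.003,"y":0,"z":0,"yaw":0,"fingers":0.35},
    {"x":-0.006,"y":0,"z":0,"yaw":0,"fingers":0.35},
    {"x":-0.009,"y":0,"z":0,"yaw":0,"fingers":0.35},
    {"x":-0.012,"y":0,"z":0,"yaw":0,"fingers":0.35},
    {"x":-0.015,"y":0,"z":0,"yaw":0,"fingers":0.35}
  ]
}}

```text
time: 8.5
eef_pos: [0.5153, 0.0251, 0.0114]
tcp_rot: [0.666, 0.746, 0.0, 0.0]
contact_force: [1.4, 4.0, 2.2]
opening: 0.654
finger_force: 1.9
```

>>> {"name": "move_arm", "arguments": {
  "plan": [
    {"x":-0.003,"y":0,"z":0,"yaw":0,"fingers":0.35},
    {"x":-0.006,"y":0,"z":0,"yaw":0,"fingers":0.35},
    {"x":-0.009,"y":0,"z":0,"yaw":0,"fingers":0.35},
    {"x":-0.012,"y":0,"z":0,"yaw":0,"fingers":0.35}
  ]
}}

```text
time: 8.9
eef_pos: [0.5166, 0.0133, 0.0113]
tcp_rot: [0.666, 0.746, 0.0, 0.0]
contact_force: [1.1, 3.2, 2.2]
opening: 0.648
finger_force: 1.8
```

>>> {"name": "move_arm", "arguments": {
  "plan": [
    {"x":-0.003,"y":0,"z":0,"yaw":0,"fingers":0.35},
    {"x":-0.006,"y":0,"z":0,"yaw":0,"fingers":0.35},
    {"x":-0.009,"y":0,"z":0,"yaw":0,"fingers":0.35},
    {"x":-0.012,"y":0,"z":0,"yaw":0,"fingers":0.35}
  ]
}}

```text
time: 9.3
eef_pos: [0.5181, 0.0025, 0.0113]
tcp_rot: [0.667, 0.745, 0.001, -0.001]
contact_force: [2.9, 10.3, 1.9]
opening: 0.655
finger_force: 5.0
```

>>> {"name": "move_arm", "arguments": {
  "plan": [
    {"x":-0.003,"y":0,"z":0,"yaw":0,"fingers":0.35},
    {"x":-0.006,"y":0,"z":0,"yaw":0,"fingers":0.35},
    {"x":-0.009,"y":0,"z":0,"yaw":0,"fingers":0.35},
    {"x":-0.012,"y":0,"z":0,"yaw":0,"fingers":0.35}
  ]
}}

```text
time: 9.7
eef_pos: [0.5197, -0.0093, 0.0113]
tcp_rot: [0.666, 0.746, 0.001, -0.0]
contact_force: [3.7, 8.5, -0.3]
opening: 0.653
finger_force: 4.0
```

>>> {"name": "move_arm", "arguments": {
  "plan": [
    {"x":-0.003,"y":0,"z":0,"yaw":0,"fingers":0.35},
    {"x":-0.006,"y":0,"z":0,"yaw":0,"fingers":0.35},
    {"x":-0.009,"y":0,"z":0,"yaw":0,"fingers":0.35},
    {"x":-0.012,"y":0,"z":0,"yaw":0,"fingers":0.35}
  ]
}}

```text
time: 10.1
eef_pos: [0.5214, -0.0213, 0.0113]
tcp_rot: [0.666, 0.746, 0.002, 0.0]
contact_force: [5.0, 8.8, -0.1]
opening: 0.65
finger_force: 4.1
```

>>> {"name": "move_arm", "arguments": {
  "plan": [
    {"x":-0.002,"y":0,"z":0,"yaw":0,"fingers":0.35},
    {"x":-0.004,"y":0,"z":0,"yaw":0,"fingers":0.35},
    {"x":-0.006,"y":0,"z":0,"yaw":0,"fingers":0.35},
    {"x":-0.008,"y":0,"z":0,"yaw":0,"fingers":0.35}
  ]
}}

```text
time: 10.5
eef_pos: [0.5223, -0.0293, 0.0113]
tcp_rot: [0.666, 0.746, 0.001, 0.0]
contact_force: [5.5, 7.1, 0.6]
opening: 0.655
finger_force: 4.0
```

>>> {"name": "move_arm", "arguments": {
  "plan": [
    {"x":-0.002,"y":0.0005,"z":0,"yaw":0,"fingers":0.35},
    {"x":-0.004,"y":0.001,"z":0,"yaw":0,"fingers":0.35},
    {"x":-0.006,"y":0.0015,"z":0,"yaw":0,"fingers":0.35},
    {"x":-0.008,"y":0.0015,"z":0,"yaw":0,"fingers":0.35}
  ]
}}

```text
time: 10.9
eef_pos: [0.5234, -0.0371, 0.0113]
tcp_rot: [0.667, 0.745, 0.0, -0.001]
contact_force: [0.5, 8.2, 4.8]
opening: 0.654
finger_force: 3.6
```

>>> {"name": "move_arm", "arguments": {
  "plan": [
    {"x":-0.002,"y":0,"z":0,"yaw":0,"fingers":0.35},
    {"x":-0.004,"y":0,"z":0,"yaw":0,"fingers":0.35},
    {"x":-0.006,"y":0,"z":0,"yaw":0,"fingers":0.35}
  ]
}}

```text
time: 11.2
eef_pos: [0.5241, -0.043, 0.0113]
tcp_rot: [0.667, 0.745, 0.0, -0.001]
contact_force: [0.6, 8.3, 3.9]
opening: 0.651
finger_force: 3.8
```

>>> {"name": "move_arm", "arguments": {
  "plan": [
    {"x":-0.0015,"y":0,"z":0,"yaw":0,"fingers":0.35},
    {"x":-0.003,"y":0,"z":0,"yaw":0,"fingers":0.35}
  ]
}}

```text
time: 11.4
eef_pos: [0.5245, -0.046, 0.0113]
tcp_rot: [0.667, 0.745, 0.0, -0.001]
contact_force: [1.2, 8.3, 3.9]
opening: 0.651
finger_force: 3.8
```

>>> {"name": "move_arm", "arguments": {
  "plan": [
    {"x":-0.001,"y":0,"z":0,"yaw":0,"fingers":0.35},
    {"x":-0.002,"y":0,"z":0,"yaw":0,"fingers":0.35}
  ]
}}

```text
time: 11.6
eef_pos: [0.5247, -0.048, 0.0113]
tcp_rot: [0.667, 0.745, 0.0, -0.001]
contact_force: [0.8, 6.9, 3.7]
opening: 0.651
finger_force: 3.5
```

>>> {"name": "move_arm", "arguments": {
  "plan": [
    {"x":-0.001,"y":0,"z":0,"yaw":0,"fingers":0.35},
    {"x":-0.001,"y":0,"z":0,"yaw":0,"fingers":0.35}
  ]
}}

```text
time: 11.8
eef_pos: [0.5248, -0.0493, 0.0113]
tcp_rot: [0.667, 0.745, 0.0, -0.001]
contact_force: [1.3, 7.3, 3.9]
opening: 0.647
finger_force: 3.0
```

>>> {"name": "move_arm", "arguments": {
  "plan": [
    {"x":-0.001,"y":0,"z":0,"yaw":0,"fingers":0.35},
    {"x":-0.002,"y":0,"z":0,"yaw":0,"fingers":0.35}
  ]
}}

```text
time: 12.0
eef_pos: [0.5251, -0.0515, 0.0113]
tcp_rot: [0.667, 0.745, 0.0, -0.001]
contact_force: [1.5, 4.7, 2.9]
opening: 0.649
finger_force: 2.4
```

>>> {"name": "move_arm", "arguments": {
  "plan": [
    {"x":-0.001,"y":0,"z":0,"yaw":0,"fingers":0.35},
    {"x":-0.002,"y":0,"z":0,"yaw":0,"fingers":0.35}
  ]
}}

```text
time: 12.2
eef_pos: [0.5249, -0.0544, 0.0109]
tcp_rot: [0.666, 0.746, -0.001, -0.0]
contact_force: [-0.1, -0.3, 0.2]
opening: 0.65
finger_force: 0.0
```

The force climbed to 10 N on the end slope, ran at about 8 N while the roller rode the lid, then fell to 0. That fits the roller dropping into the groove and drawing the box ahead. I'll confirm with a light extra push.

>>> {"name": "move_arm", "arguments": {
  "plan": [
    {"x":-0.001,"y":0,"z":0,"yaw":0,"fingers":0.35},
    {"x":-0.001,"y":0,"z":0,"yaw":0,"fingers":0.35}
  ]
}}

```text
time: 12.4
eef_pos: [0.5251, -0.0555, 0.0108]
tcp_rot: [0.667, 0.745, -0.001, -0.0]
contact_force: [-0.7, -0.8, -1.0]
opening: 0.651
finger_force: 0.0
```

>>> {"name": "move_arm", "arguments": {
  "plan": [
    {"x":-0.001,"y":0,"z":0,"yaw":0,"fingers":0.35},
    {"x":-0.001,"y":0,"z":0,"yaw":0,"fingers":0.35}
  ]
}}

```text
time: 12.6
eef_pos: [0.5255, -0.0561, 0.011]
tcp_rot: [0.667, 0.745, -0.0, -0.0]
contact_force: [-0.5, -0.3, -0.4]
opening: 0.648
finger_force: 0.0
```

>>> {"name": "move_arm", "arguments": {
  "plan": [
    {"x":-0.001,"y":0,"z":0,"yaw":0,"fingers":0.35},
    {"x":-0.001,"y":0,"z":0,"yaw":0,"fingers":0.35}
  ]
}}

```text
time: 12.8
eef_pos: [0.5256, -0.0567, 0.0111]
tcp_rot: [0.666, 0.746, -0.0, -0.0]
contact_force: [-0.6, 1.2, -0.2]
opening: 0.652
finger_force: 0.5
```

>>> {"name": "move_arm", "arguments": {
  "plan": [
    {"x":-0.001,"y":0,"z":0,"yaw":0,"fingers":0.35},
    {"x":-0.001,"y":0,"z":0,"yaw":0,"fingers":0.35}
  ]
}}

```text
time: 13.0
eef_pos: [0.5259, -0.0578, 0.0112]
tcp_rot: [0.666, 0.746, -0.0, -0.0]
contact_force: [-0.1, 2.1, -1.2]
opening: 0.648
finger_force: 0.6
```

>>> {"name": "move_arm", "arguments": {
  "plan": [
    {"x":-0.001,"y":0,"z":0,"yaw":0,"fingers":0.35},
    {"x":-0.001,"y":0,"z":0,"yaw":0,"fingers":0.35}
  ]
}}

```text
time: 13.2
eef_pos: [0.5261, -0.0589, 0.0113]
tcp_rot: [0.666, 0.746, -0.0, -0.0]
contact_force: [-0.3, 1.2, -1.2]
opening: 0.649
finger_force: 0.6
```

The box now slides at about 2 N, which is bench friction only, so the roller is unloaded in the groove. Its x of about -0.011 also matches the bracket seen near -0.009. Backing away.

>>> {"name": "move_arm", "arguments": {
  "plan": [
    {"x":0.02,"y":0,"z":0,"yaw":0,"fingers":0.35},
    {"x":0.05,"y":0,"z":0,"yaw":0,"fingers":0.35},
    {"x":0.08,"y":0,"z":-0.03,"yaw":0,"fingers":0.35},
    {"x":0.1,"y":0,"z":-0.07,"yaw":0,"fingers":0.35},
    {"x":0.1,"y":0,"z":-0.11,"yaw":0,"fingers":0.35}
  ]
}}

```text
time: 13.7
eef_pos: [0.5143, 0.0423, 0.1222]
tcp_rot: [0.665, 0.747, -0.0, -0.0]
contact_force: [1.3, -0.4, -0.7]
opening: 0.651
finger_force: 0.0
```

```bash
python3 look.py m4
```

```text
tcp [-0.1862  0.0027]
```

View pics/m4.png

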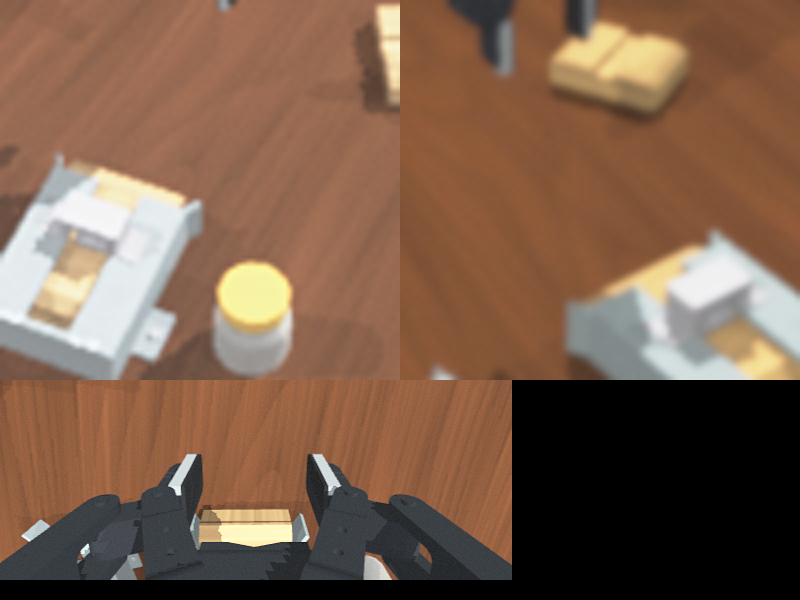

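The box sits square in the holder, its rear edge just past the cheek tips, at (75–185,165–200) in the scene crop. Its groove is hidden under the bracket, the jar stands undisturbed and the gripper is clear. Handing in.

```bash
python3 -c "
from plant import ctrl
print(ctrl.sign_off())"
```

```text
the job is handed in; nothing more can be done
None
```

I slid the box square into the larger grey holder until the push force showed the roller had dropped into the groove (peak reading about 11 N), backed the gripper away and handed the job in at about 14 s; the hand-in returned no verdict.

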